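# Put the battery engraver on charge

## Task

Pull the red engraving pen straight up out of the wooden pen block and slide it, nose first, all the way home into the slanted charging sleeve, keeping hold of it until it is fully in rather than letting it drop. Then let go and press the green charge button on the dock fully down and leave it. Leave the blue and green markers standing in the block, and do not knock over the water cup.

Things in the scene. Friction and masses are not known exactly. Their poses are not given: they have to be found in the camera images.
- engraver: Red cylindrical engraving pen, 165 mm long, 22 mm diameter, black band near its top, 90 g. Origin at the centre of its nose end; its z axis runs along the pen from nose to top (top at z = 165 mm). The lowest 18 mm taper to an 11 mm wide nose; the top is domed. It starts upright, nose down, in one of the three holes of the pen block (which hole varies).
- blue_marker: Blue marker of the same shape, 130 mm long, 22 mm diameter, standing nose down in another hole of the block. Origin at its nose, z axis along it to the top.
- green_marker: Green marker of the same shape, 130 mm long, 22 mm diameter, standing nose down in the remaining hole of the block. Origin at its nose, z axis along it to the top.
- pen_block: Wooden block, fixed to the table, 64 (x) x 214 (y) x 75 mm high. Origin at the centre of its underside. Three 26 mm square holes, 62 mm deep, in a row along its y axis at y = -75, 0 and +75 mm; hole floors 13 mm above the table.
- dock: Grey charging dock, fixed to the table: a slab 170 (x) x 200 (y) x 14 mm high whose centre lies at y = +30 mm, origin on its underside at y = 0. The slanted sleeve stands on it at y = 0 and is carried by a strut under its lower side and a block 32 mm high behind its foot (x = 35 to 60 mm).
- sleeve: Black tube with flared yellow mouth on the dock, leaning 35 degrees from vertical to the dock's -x side. Origin: centre of its inner floor (dock x 30, y 0, z 32 mm); z axis: the tube's axis, out of the mouth. Bore 25 mm diameter, 105 mm deep (last 9 mm flare to 33 mm); outer diameter 33 mm, 41 at the mouth. With the pen home, pen and sleeve origins and z axes coincide and 60 mm of pen stick out.
- sleeve_mouth (a point): Centre of the sleeve's mouth, 105 mm up the sleeve's axis from its inner floor.
- charge_top (a point): Centre of the top face of the green round charge button (32 mm diameter, on a black 48 mm housing), which stands upright on the dock at x = 0, y = 90 mm of the dock; top face 36 mm above the table when not pressed, pressed straight down.
- charge (a joint): Travel of the charge button in m: 0 released, 0.006 fully down; springs back; 5 N pushes it fully down.
- water_cup: White ceramic cup, 72 mm diameter, 85 mm high, a bystander on the table. Origin at the centre of its underside, z up.
Not all that is in view belongs to the job. There is more than one size of the engraver; the one meant has the size given above.

How it is judged:
By the outcome, as a careful person would: the job done as asked, in the order asked, and still so for the second after the job is handed in, with the robot touching nothing.
It also fails if it takes over 51 s, if anything falls off the work surface, if the arm or the gripper's body presses on something with over 40 N, if the wrist force passes 120 N, or if a joint passes its speed limit or range.

## Robot

A 6-joint arm with a two-finger parallel gripper is mounted at the origin on the work surface. World frame = base frame: x ahead of the robot, y to its left, z up, the work surface at z = 0. Lengths are in mm, angles in rad, forces in N, time in s.
With the tool pointing down it reaches from about 275 to 975 mm from the base axis. Payload 8.4 kg.
Tool frame: the origin (TCP) lies midway between the tips of the shut fingers; the grasp point (between the pads) lies 19 mm behind it; z points along the fingers, y is the direction in which the jaws open and shut (so a half turn about z gives the same grasp; the last joint's range is limited). The gripper opens to 92 mm and grips with 3 to 60 N. Pads are 20 mm wide; open, the fingers measure 128 mm over their backs; the gripper's body (75 mm by 189 mm) begins 69 mm behind the grasp point.
Start: joints at [1.257, 0.353, 1.633, -0, 1.155, -0.002], TCP at [191.731, 594.867, 179.483] pointing down, gripper open.
Joint ranges: [-2.63, 2.63], [-0.92, 2.1], [0.06, 2.66], [-1.3, 4.44], [0, 2.69], [-3.02, 3.02]. Speed limits (rad/s): [2.22, 2.22, 2.79, 3.14, 3.14, 3.14].

## Interface

Orientations are given as a rotation vector (axis times angle).
In Python, from workcell import monitor, imaging, workorder gives the robot as it stands.
- The arm moves only by the tool servo_tool, never from a script. Its argument "commands" is one flat list of numbers, 5 for each row, row after row: the finger opening in cm, from 0 to 9.19, then the shift along the world's x, y, z in cm, then the turn about the world's z in rad. A call has 1 to 5 rows; each row is the pose to reach, as a shift and turn from the pose commanded when the call began; what a row does not reach only later rows make up. A row lasts 1/10 s, in which the tool goes at most 50 mm and 8.59 degrees, less where a joint would pass 70% of its speed; a pose out of reach is approached as far as the arm can. A call with a gripper value outside its range is refused whole. The fingers move at their own pace and stop on an object; "squeeze" is the grip in N (left out, the last holds). Time passes only in rows, so rows that repeat a pose let the fingers close. It gives the time, the measured TCP pose, the force and the opening at its end, in the units of the state.
- monitor.read_state(): the state, without advancing time (a new reading comes with each control period).
- imaging.camera(name): name is "scene" or "top" or "wrist"; returns the picture (420x560x3 uint8, blue, green, red); there is no depth.
- imaging.camera_model(name): a dict with "mtx" (3x3 intrinsics, pixels), "view" (4x4, takes a point from world to camera coordinates); the wrist camera has in their place "hand_eye" (4x4, takes a point from camera to tool coordinates, whose origin is the TCP and whose axes are the flange's). Camera axes: x right, y down, z forward; pixel columns grow to the right and rows downward; lengths in mm; the calibration is good to about 2 mm. A picture is of the moment at which its call begins: read the wrist's pose just before it. camera_model takes no time and is no camera call.
- workorder.job_done(): hands the job in, once; it reports no verdict.
The state is a dict: "time": time; "qpos": joint angles; "joint_velocities": joint speeds; "joint_torque": joint torques, N m; "eef_pos": TCP position; "eef_rot": TCP orientation; "ft_force": force on the tool from outside, world axes, zero at the start; "torque": the same for the moment, N m; "opening": finger opening in mm.
Only numpy, scipy, OpenCV 4.12 (cv2) and the standard library are available. Lean on these libraries where they do the work, as an engineer would, in place of code of your own. Each camera call takes 0.05 s, during which the arm holds its last target. There are 200 camera calls.

## Working session

There is one attempt and no reset: what is moved stays moved. The work goes in short steps, Python scripts to look and compute and a tool call to move; the robot and the scene stay as the last step left them, time stands still between calls to the robot, and variables do not carry over. Pictures are saved under pics/ and viewed, about 8 in all and at most 12, crops included, and the job is handed in when it is done.

Besides the shell and the picture viewer there is one more tool, called after "Call:" in YAML: its name, and indented under it one key for each argument. servo_tool: Moves the arm, as the interface text tells. Its arguments: {"type":"object","properties":{"commands":{"type":"array"},"squeeze":{"type":"number"}},"required":["commands"]}

```bash
mkdir -p pics; cat > h.py <<'E'
import numpy as np,cv2
from scipy.spatial.transform import Rotation as R
from workcell import monitor,imaging,workorder
def cam(n):
    s=monitor.read_state(); im=imaging.camera(n); m=imaging.camera_model(n); K=np.array(m["mtx"])
    if n=="wrist":
        T=np.eye(4);T[:3,:3]=R.from_rotvec(s["eef_rot"]).as_matrix();T[:3,3]=s["eef_pos"]
        V=np.linalg.inv(T@np.array(m["hand_eye"]))
    else: V=np.array(m["view"])
    return im,K,V
def ray(K,V,u,v):
    d=V[:3,:3].T@np.linalg.solve(K,[u,v,1.]); return -V[:3,:3].T@V[:3,3],d
def atz(K,V,u,v,z):
    c,d=ray(K,V,u,v); return c+d*(z-c[2])/d[2]
def tri(obs):
    A=np.zeros((3,3));b=np.zeros(3)
    for K,V,u,v in obs:
        c,d=ray(K,V,u,v);d/=np.linalg.norm(d);P=np.eye(3)-np.outer(d,d);A+=P;b+=P@c
    return np.linalg.solve(A,b)
def proj(K,V,p):
    q=K@(V[:3,:3]@np.array(p,float)+V[:3,3]);return q[:2]/q[2]
E
python3 - <<'E'
from h import *
ims=[]
for n in("scene","top"):
    im,K,V=cam(n);np.savez(n+".npz",K=K,V=V);cv2.imwrite(f"pics/{n}0.png",im)
    print(n,-V[:3,:3].T@V[:3,3])
print(monitor.read_state())
E
```

```text
scene [1175.38133225  382.26374379  501.1350198 ]
top [539.72612555   2.80790684 925.55020094]
{'time': 0.1, 'qpos': array([ 1.25661607e+00,  3.53578104e-01,  1.63407153e+00,  1.43688542e-05,
        1.15521735e+00, -2.40992090e-03]), 'joint_velocities': array([-0.00151728, -0.00312133, -0.00062775, -0.0018829 ,  0.00100105,
       -0.00137697]), 'joint_torque': array([ 1.68824921e-03, -5.94911671e+01, -3.34934020e+01,  7.01604900e-02,
        1.83527987e-02, -5.55013878e-05]), 'eef_pos': array([191.55955097, 594.38813237, 178.83426038]), 'eef_rot': array([-4.87722415e-01, -3.10328595e+00,  1.97329986e-03]), 'ft_force': array([ 0.19699879, -0.42752099,  0.04048018]), 'torque': array([ 0.00499015, -0.04032786,  0.00963347]), 'opening': 91.91438684383952}
```

View pics/scene0.png

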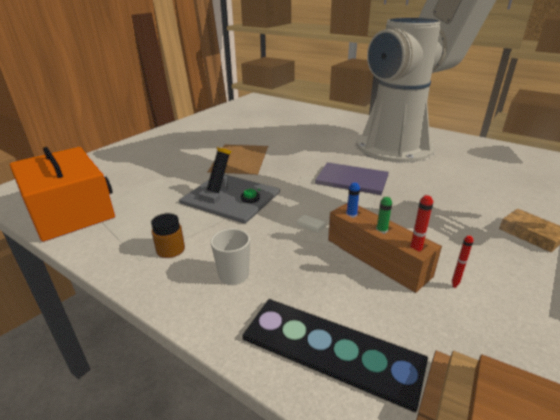

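View pics/top0.png

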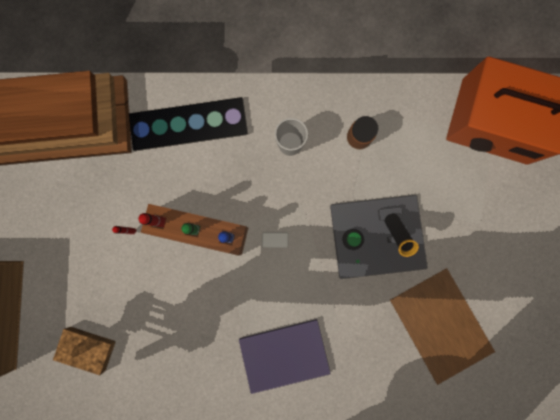

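```bash
python3 - <<'E'
from h import *
t=cv2.imread("pics/top0.png");s=cv2.imread("pics/scene0.png")
def c(im,x,y,w,h,f):return cv2.resize(im[y:y+h,x:x+w],None,fx=f,fy=f,interpolation=cv2.INTER_CUBIC)
a=np.hstack([c(t,110,190,140,75,3),c(t,325,185,120,100,3)[:225*1]]) if 0 else None
A=np.zeros((600,800,3),np.uint8)
p=c(t,110,195,140,65,3);A[:195,:420]=p
p=c(t,325,185,120,105,3);A[:315,430:790]=p
p=c(s,320,170,130,120,3);A[200:560,:390]=p
p=c(s,180,140,110,90,3.5);A[:315,430:790]=A[:315,430:790];A[285+0:600,400:785]=p
p=c(t,325,185,120,94,3);A[:282,430:790]=p
cv2.imwrite("pics/c0.png",A)
T=np.load("top.npz");K,V=T["K"],T["V"]
for n,u,v,z in[("cup",292,136,0),("pen",145,218,178),("green",188,229,143),("blue",224,238,143),("button",353,239,36),("mouth",408,248,118),("dockA",331,204,14),("dockB",418,196,14),("dockC",427,269,14),("dockD",339,278,14)]:print(n,atz(K,V,u,v,z).round(1))
E
```

```text
cup [793.2 -24.7   0. ]
pen [587.3 254.8 178. ]
green [568.4 182.  143. ]
blue [551.2 111.5 143. ]
button [ 551.7 -158.1   36. ]
mouth [ 533.1 -252.7  118. ]
dockA [ 631.2 -113.2   14. ]
dockB [ 650.2 -311.7   14. ]
dockC [ 485.6 -326.8   14. ]
dockD [ 464.9 -129.5   14. ]
```

View pics/c0.png

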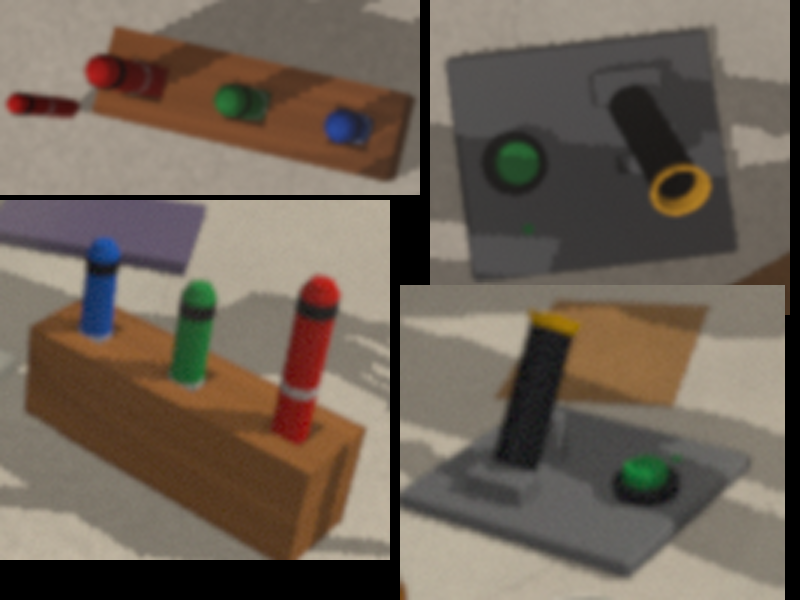

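Views 1–3: the dock is at the right of the top picture, with the mouth at about (409,248) and the button at (354,239). The block is at left, with the red pen dome at (144,219), green at (188,229) and blue at (225,237). A small decoy pen stands at (117,229). Next I refine by triangulation and start the move.

```bash
python3 - <<'E'
from h import *
T=np.load("top.npz");S=np.load("scene.npz")
t=lambda u,v:(T["K"],T["V"],u,v)
s=lambda u,v:(S["K"],S["V"],u,v)
for n,a,b in[("pen dome",(144.3,218.7),(426.7,200.3)),("green dome",(188,228.7),(386.6,200.3)),("mouth",(408.7,248.3),(223.7,150.6)),("button",(354,239.3),(249.7,193.5))]:
    p=tri([t(*a),s(*b)]);print(n,p.round(1),proj(T["K"],T["V"],p)-a,proj(S["K"],S["V"],p)-b)
E
```

```text
pen dome [586.5 259.7 168.2] [-0.1897615   0.06135064] [-0.22598342  0.02748912]
green dome [568.8 185.3 134.2] [-0.68429973  0.28375527] [-0.79220063  0.05719466]
mouth [ 532.3 -255.5  112.8] [-0.07860526  0.05844555] [-0.07689818 -0.01431047]
button [ 551.1 -161.8   28. ] [-0.01493953  0.01058667] [-0.01632147 -0.00195256]
```

Call:
servo_tool:
  commands: [9.1,18,-15.5,7,-0.75,9.1,18,-15.5,7,-0.75,9.1,18,-15.5,7,-0.75,9.1,18,-15.5,7,-0.75,9.1,18,-15.5,7,-0.75]

```text
time: 0.6
eef_pos: [372.9, 438.2, 249.9]
eef_rot: [1.599, 2.704, -0.0]
ft_force: [1.6, 1.1, -0.1]
opening: 91.1
```

Call:
servo_tool:
  commands: [9.1,21.4,-17.9,1.5,-0.756,9.1,21.4,-17.9,1.5,-0.756,9.1,21.4,-17.9,1.5,-0.756,9.1,21.4,-17.9,1.5,-0.756,9.1,21.4,-17.9,1.5,-0.756]

```text
time: 1.1
eef_pos: [564.4, 278.0, 262.8]
eef_rot: [-2.478, -1.931, 0.001]
ft_force: [-0.0, 1.6, -0.2]
opening: 91.0
```

Call:
servo_tool:
  commands: [8,2.8,-2.4,0.4,-0.03,8,2.8,-2.4,0.4,-0.03,8,2.8,-2.4,0.4,-0.03]

```text
time: 1.4
eef_pos: [591.2, 255.1, 266.2]
eef_rot: [-2.502, -1.899, 0.002]
ft_force: [0.7, 0.1, -0.5]
opening: 79.8
```

```bash
python3 - <<'E'
from h import *
im,K,V=cam("wrist");np.savez("w1.npz",K=K,V=V);cv2.imwrite("pics/w1.png",im)
s=monitor.read_state();print(s["eef_pos"],s["eef_rot"],s["qpos"],R.from_rotvec(s["eef_rot"]).as_matrix())
print("pred dome",proj(K,V,[586.5,259.5,168]),"cam",-V[:3,:3].T@V[:3,3])
E
```

```text
[590.51978492 255.81809072 266.30417829] [-2.50043590e+00 -1.90068722e+00  1.75152871e-03] [4.06181358e-01 3.17396578e-01 1.49040408e+00 4.87211849e-04
 1.33505916e+00 6.76942240e-01] [[ 2.67574324e-01  9.63536276e-01 -1.35121802e-03]
 [ 9.63537130e-01 -2.67574653e-01 -6.54614659e-05]
 [-4.24626189e-04 -1.28443292e-03 -9.99999085e-01]]
pred dome [273.43802417 200.63301259] cam [612.2758267  328.82989399 471.26172596]
```

View pics/w1.png

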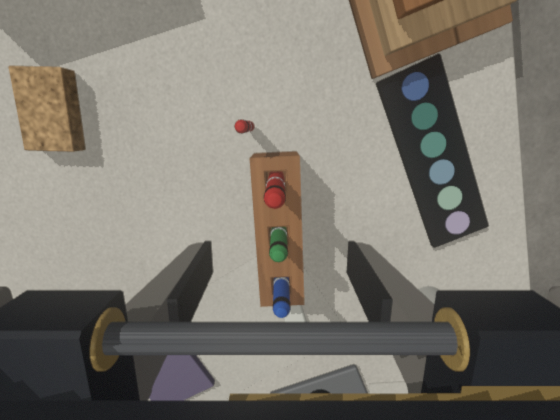

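View 4 (wrist): the red dome is at (275,198), within 3 px of the prediction, and the small decoy is outside the block at (243,126). I descend for the grasp.

Call:
servo_tool:
  commands: [8,-0.25,0.45,-4,0,8,-0.25,0.45,-8,0,8,-0.25,0.45,-13,0,8,-0.25,0.45,-13,0,8,-0.25,0.45,-13,0]

```text
time: 1.95
eef_pos: [587.7, 261.1, 137.3]
eef_rot: [-2.499, -1.903, 0.002]
ft_force: [1.0, 1.1, 0.5]
opening: 79.8
```

Call:
servo_tool:
  commands: [1.5,0,0,0,0,1.5,0,0,0,0,1.5,0,0,0,0,1.5,0,0,0,0,1.5,0,0,0,0]
  squeeze: 20

```text
time: 2.45
eef_pos: [589.0, 260.2, 137.5]
eef_rot: [2.501, 1.901, 0.001]
ft_force: [-1.7, -0.3, -0.3]
opening: 42.0
```

Call:
servo_tool:
  commands: [1.5,0,0,0,0,1.5,0,0,0,0,1.5,0,0,0,0]

```text
time: 2.75
eef_pos: [588.7, 260.2, 136.8]
eef_rot: [-2.501, -1.901, 0.0]
ft_force: [0.4, 0.1, 0.3]
opening: 18.0
```

Call:
servo_tool:
  commands: [1.5,0,0,0,0,1.5,0,0,0,0]

```text
time: 2.95
eef_pos: [588.8, 260.3, 137.1]
eef_rot: [-2.501, -1.901, -0.0]
ft_force: [-0.9, 0.5, 2.9]
opening: 15.3
```

```bash
python3 - <<'E'
from h import *
t,_,_=cam("top");s,_,_=cam("scene");w,_,_=cam("wrist")
A=np.zeros((600,800,3),np.uint8)
c=lambda im,x,y,w,h:cv2.resize(im[y:y+h,x:x+w],None,fx=3,fy=3,interpolation=cv2.INTER_CUBIC)
A[:300,:390]=c(s,330,110,130,100);A[:300,400:790]=c(t,90,180,130,100);A[305:600,:393]=cv2.resize(w,(393,295));A[305:599,400:790]=c(s,330,200,130,98)
cv2.imwrite("pics/g.png",A)
print(monitor.read_state()["opening"])
E
```

```text
15.445508350047435
```

View pics/g.png

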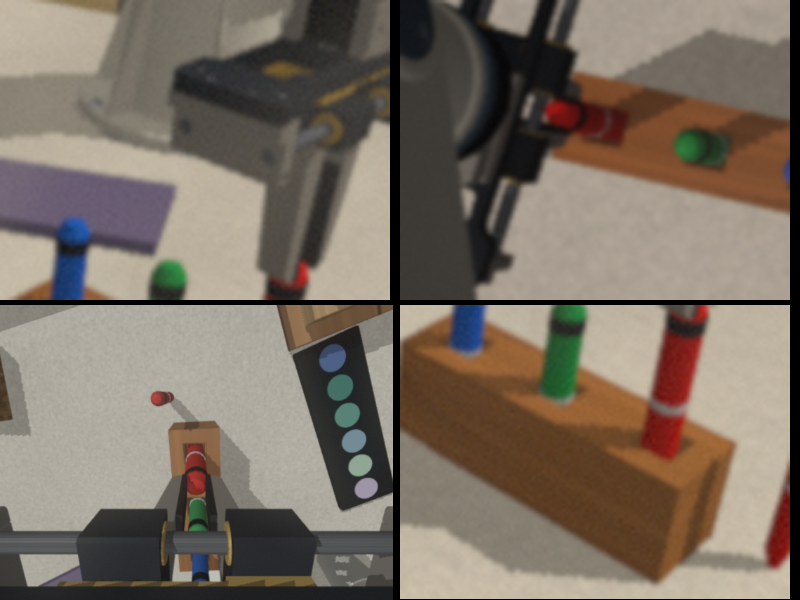

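```bash
python3 - <<'E'
from h import *
for n in("top","scene"):
    Z=np.load(n+".npz")
    for p in([588.8,260.3,137],[588.8,260.3,178],[587,260,168],[587,260,75]):print(n,p,proj(Z["K"],Z["V"],p).round(1))
    print(Z["K"])
w,K,V=cam("wrist")
for p in([588.8,260.3,137],[587,260,168],[587,260,178],[587,260,75]):print("w",p,(proj(K,V,p)*[393/560,295/420]+[0,305]).round(1))
E
```

```text
top [588.8, 260.3, 137] [149.2 218.6]
top [588.8, 260.3, 178] [142.1 217.2]
top [587, 260, 168] [144.  218.5]
top [587, 260, 75] [158.8 221.3]
[[401.82352106   0.         278.18082366]
 [  0.         401.82352106 204.23630267]
 [  0.           0.           1.        ]]
scene [588.8, 260.3, 137] [422.9 216.6]
scene [588.8, 260.3, 178] [427.5 196. ]
scene [587, 260, 168] [426.5 200.6]
scene [587, 260, 75] [416.7 244.8]
[[383.61640233   0.         283.67014778]
 [  0.         383.61640233 207.96037403]
 [  0.           0.           1.        ]]
w [588.8, 260.3, 137] [195.7 472. ]
w [587, 260, 168] [193.8 485.4]
w [587, 260, 178] [193.6 490.4]
w [587, 260, 75] [194.4 455.5]
```

View 5: the opening stopped at the commanded 15 mm, so the pads may not be on the pen. I enlarge the wrist and scene crops to see why.

```bash
python3 - <<'E'
from h import *
w,_,_=cam("wrist");s,_,_=cam("scene")
c=lambda im,x,y,w,h,f:cv2.resize(im[y:y+h,x:x+w],None,fx=f,fy=f,interpolation=cv2.INTER_CUBIC)
A=np.hstack([c(w,220,160,120,180,3.3)[:590],c(s,390,150,75,118,5)[:590]])
cv2.imwrite("pics/g2.png",A);print(A.shape,monitor.read_state()["opening"])
E
```

```text
(590, 771, 3) 16.012511431379117
```

View pics/g2.png

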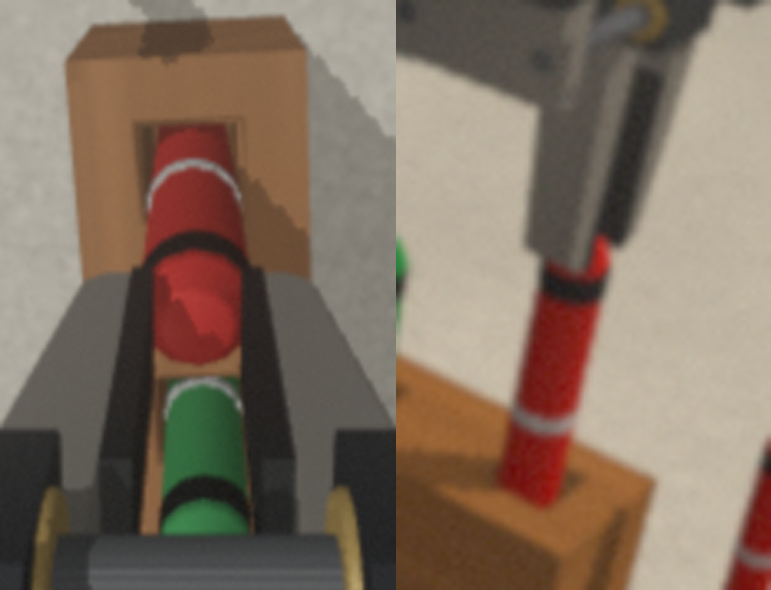

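View 6: the pads sit on the dome, and the band at scene row ~207 lies just below the fingertips. The real tips are therefore about 25 mm higher than the reported TCP. I reopen, go down 26 mm and regrip, expecting an opening of 22 mm.

Call:
servo_tool:
  commands: [5,0,0,0,0,5,0,0,0,0,5,0,0,0,0,5,0,0,-1.3,0,5,0,0,-2.6,0]

```text
time: 3.75
eef_pos: [588.6, 260.1, 109.9]
eef_rot: [2.501, 1.901, 0.0]
ft_force: [-0.1, 0.0, -0.5]
opening: 49.8
```

Call:
servo_tool:
  commands: [1.5,0,0,0,0,1.5,0,0,0,0,1.5,0,0,0,0,1.5,0,0,0,0,1.5,0,0,0,0]
  squeeze: 20

```text
time: 4.25
eef_pos: [588.9, 260.3, 111.3]
eef_rot: [2.501, 1.901, 0.001]
ft_force: [-0.0, -0.9, 0.3]
opening: 21.4
```

Call:
servo_tool:
  commands: [1.5,0,0,0,0,1.5,0,0,0,0]

```text
time: 4.45
eef_pos: [588.9, 260.3, 111.2]
eef_rot: [2.501, 1.901, 0.001]
ft_force: [0.3, -0.3, 1.1]
opening: 21.7
```

```bash
python3 - <<'E'
from h import *
w,_,_=cam("wrist");s,_,_=cam("scene")
c=lambda im,x,y,w,h,f:cv2.resize(im[y:y+h,x:x+w],None,fx=f,fy=f,interpolation=cv2.INTER_CUBIC)
A=np.hstack([c(w,220,160,120,180,3.3)[:590],c(s,390,150,75,118,5)[:590]])
cv2.imwrite("pics/g3.png",A);print(monitor.read_state()["opening"],monitor.read_state()["eef_pos"])
E
```

```text
21.319159272576577 [588.93848213 260.26862416 111.19433223]
```

View pics/g3.png

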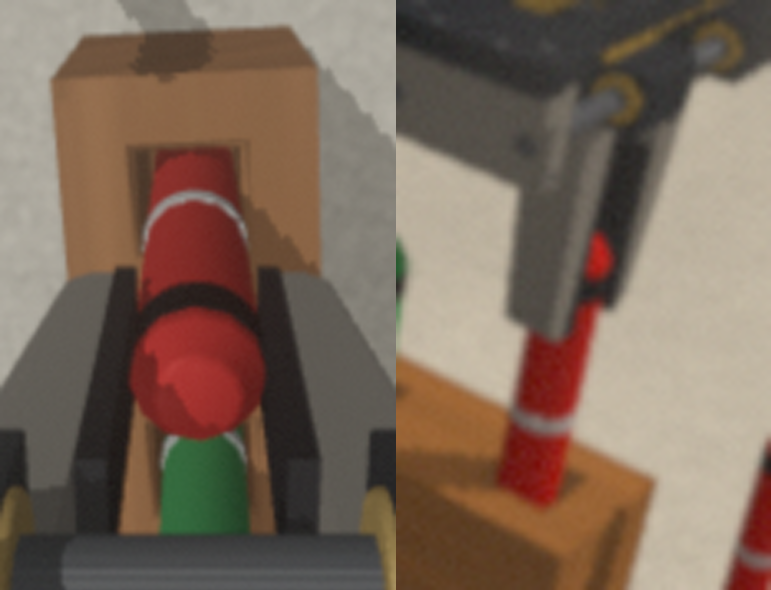

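View 7: the pads are well on the pen, with an opening of 21.5 mm and the dome and band between the fingers. I pull straight up.

Call:
servo_tool:
  commands: [1.5,0,0,1.5,0,1.5,0,0,3.5,0,1.5,0,0,6,0,1.5,0,0,8.5,0,1.5,0,0,11,0]

```text
time: 5.05
eef_pos: [588.6, 260.2, 222.9]
eef_rot: [2.501, 1.901, 0.0]
ft_force: [0.6, -0.3, -1.3]
opening: 21.6
```

Call:
servo_tool:
  commands: [1.5,0,0,2.5,0,1.5,0,0,5,0,1.5,0,0,6.5,0,1.5,0,0,6.5,0]

```text
time: 5.45
eef_pos: [589.8, 260.7, 288.8]
eef_rot: [2.5, 1.9, 0.007]
ft_force: [1.3, 0.3, -1.2]
opening: 21.4
```

Call:
servo_tool:
  commands: [1.5,-0.3,-3,0,-0.08,1.5,-0.7,-7,0,-0.2,1.5,-1.2,-11,0,-0.32,1.5,-1.6,-15,0,-0.44,1.5,-2,-19,0,-0.56]

```text
time: 5.95
eef_pos: [567.6, 68.7, 284.5]
eef_rot: [-2.931, -1.129, 0.003]
ft_force: [0.5, 0.4, -0.9]
opening: 21.5
```

Call:
servo_tool:
  commands: [1.5,-0.5,-4,0,-0.12,1.5,-1,-8,0,-0.24,1.5,-1.5,-12,0,-0.36,1.5,-2,-16,0,-0.48,1.5,-2.4,-20,0,-0.6]

```text
time: 6.45
eef_pos: [543.5, -131.2, 284.6]
eef_rot: [-3.134, -0.212, 0.003]
ft_force: [1.1, 0.0, -0.9]
opening: 21.4
```

Call:
servo_tool:
  commands: [1.5,-0.5,-4,0,-0.045,1.5,-1,-8,0,-0.045,1.5,-1.4,-11,0,-0.045,1.5,-1.4,-12.4,0,-0.045,1.5,-1.4,-12.4,0,-0.045]

```text
time: 6.95
eef_pos: [530.1, -254.8, 284.7]
eef_rot: [-3.137, -0.145, 0.002]
ft_force: [0.6, 0.7, -2.1]
opening: 21.4
```

```bash
python3 - <<'E'
from h import *
w,K,V=cam("wrist");s,_,_=cam("scene");np.savez("w2.npz",K=K,V=V)
t,_,_=cam("top")
c=lambda im,x,y,w,h,f:cv2.resize(im[y:y+h,x:x+w],None,fx=f,fy=f,interpolation=cv2.INTER_CUBIC)
A=np.zeros((600,800,3),np.uint8)
A[:420,:400]=c(w,160,60,200,210,2);A[:420,405:795]=c(s,170,70,130,140,3)
cv2.imwrite("pics/m.png",A);st=monitor.read_state();print(st["opening"],st["eef_pos"],st["qpos"],R.from_rotvec(st["eef_rot"]).as_matrix()[:,1])
p=st["eef_pos"];S=np.load("scene.npz")
print("nose pred scene",proj(S["K"],S["V"],p-[0,0,98]),"wrist",proj(K,V,p-[0,0,98]),"mouth w",proj(K,V,[532,-253.5,118]))
E
```

```text
21.389654394029147 [ 530.73517793 -252.45363909  285.39964416] [-4.46950346e-01  2.12986157e-01  1.58720573e+00  6.19489121e-04
  1.34246079e+00  1.02829566e+00] [ 0.09526472 -0.99545141 -0.00106393]
nose pred scene [222.22405224 121.94124569] wrist [278.17647623 202.31081073] mouth w [279.39530404 187.55878033]
```

View pics/m.png

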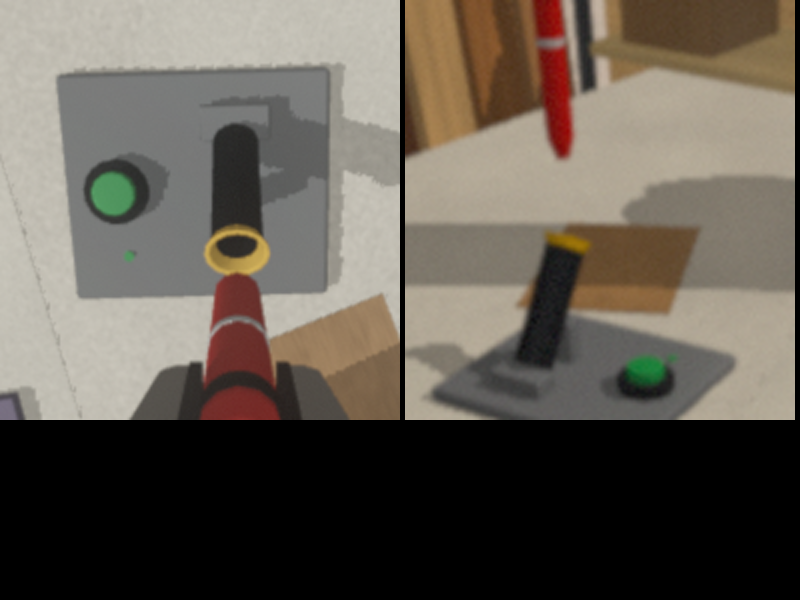

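View 8: the nose is at wrist (279,200) and scene (222.7,121.7), both as predicted. The mouth is at wrist (278.5,185.5), about 2 mm further +x than assumed. I lower the nose into the mouth.

Call:
servo_tool:
  commands: [1.5,0.2,0,-3,0,1.5,0.2,0,-5.5,0,1.5,0.2,0,-6.5,0,1.5,0.2,0,-7.2,0,1.5,0.2,0,-7.2,0]
  squeeze: 14

```text
time: 7.6
eef_pos: [532.8, -253.1, 213.8]
eef_rot: [-3.138, -0.15, 0.001]
ft_force: [-0.6, -0.3, -0.1]
opening: 21.3
```

Call:
servo_tool:
  commands: [1.5,0,0,-0.4,0,1.5,0,0,-0.8,0,1.5,0,0,-0.8,0]

```text
time: 7.9
eef_pos: [532.7, -253.8, 205.9]
eef_rot: [3.138, 0.149, 0.0]
ft_force: [0.2, 1.0, -1.2]
opening: 21.4
```

Call:
servo_tool:
  commands: [1.5,0.1,0,-0.25,0,1.5,0.1,0,-0.5,0,1.5,0.1,0,-0.5,0]

```text
time: 8.2
eef_pos: [533.5, -253.7, 200.6]
eef_rot: [-3.138, -0.149, 0.001]
ft_force: [-0.5, -0.1, -0.2]
opening: 21.4
```

Call:
servo_tool:
  commands: [1.5,-0.5,-0.05,0,0,1.5,-1,-0.1,-0.1,0,1.5,-1.5,-0.14,-0.15,0,1.5,-2,-0.19,-0.25,0,1.5,-2,-0.19,-0.25,0]

```text
time: 8.7
eef_pos: [512.9, -255.8, 198.4]
eef_rot: [3.138, 0.148, -0.0]
ft_force: [0.3, -0.8, -0.2]
opening: 21.7
```

```bash
cat > snap.py <<'E'
from h import *
import sys
s,_,_=cam("scene");t,_,_=cam("top");w,_,_=cam("wrist")
c=lambda im,x,y,w,h,f:cv2.resize(im[y:y+h,x:x+w],None,fx=f,fy=f,interpolation=cv2.INTER_CUBIC)
A=np.zeros((600,800,3),np.uint8)
A[:600,:480]=c(s,165,60,120,150,4);A[:300,485:785]=c(t,345,180,100,100,3);A[302:598,485:800]=c(w,175,80,210,197,1.5)[:296]
cv2.imwrite(sys.argv[1],A);st=monitor.read_state();print(st["time"],st["opening"],st["eef_pos"],st["ft_force"],st["torque"])
E
python3 snap.py pics/t1.png
```

```text
8.85 21.54877084060261 [ 513.68668028 -255.77920667  198.46667912] [ 1.2975351   0.81568352 -0.6368614 ] [-0.03121217  0.02639068  0.03855101]
```

View pics/t1.png

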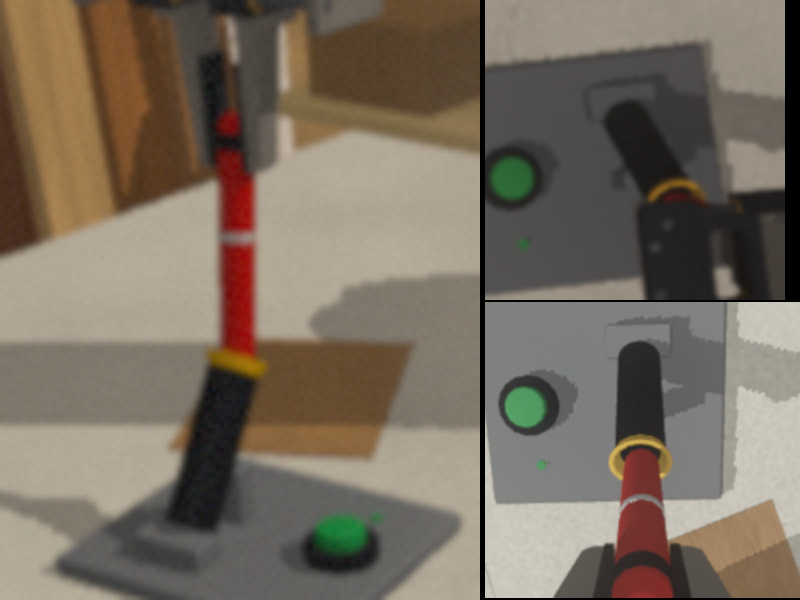

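View 9: the nose is inside the yellow mouth, the pen has begun to pivot toward the sleeve's lean, and forces are near 1 N. I continue the arc.

Call:
servo_tool:
  commands: [1.5,-0.5,-0.05,-0.07,0,1.5,-1,-0.1,-0.15,0,1.5,-1.5,-0.14,-0.25,0,1.5,-1.9,-0.18,-0.35,0,1.5,-2.5,-0.24,-0.55,0]

```text
time: 9.35
eef_pos: [488.5, -258.2, 192.9]
eef_rot: [3.138, 0.149, 0.001]
ft_force: [1.1, 0.3, -0.2]
opening: 21.1
```

Call:
servo_tool:
  commands: [1.5,-0.6,-0.05,-0.2,0,1.5,-1.2,-0.11,-0.45,0,1.5,-1.7,-0.16,-0.7,0,1.5,-2.1,-0.2,-1.0,0,1.5,-2.5,-0.24,-1.3,0]

```text
time: 9.85
eef_pos: [463.4, -260.5, 179.7]
eef_rot: [3.138, 0.149, 0.0]
ft_force: [0.7, -0.5, 0.6]
opening: 21.8
```

Call:
servo_tool:
  commands: [1.5,-0.25,-0.02,-0.17,0,1.5,-0.5,-0.05,-0.35,0,1.5,-0.5,-0.05,-0.35,0]

```text
time: 10.15
eef_pos: [458.4, -261.0, 176.1]
eef_rot: [-3.138, -0.149, 0.0]
ft_force: [1.0, 0.7, -0.4]
opening: 21.7
```

```bash
python3 snap.py pics/t2.png
```

```text
10.3 21.71231519471515 [ 458.82309729 -260.98855566  176.39560581] [ 1.06236568 -0.40870391 -2.040564  ] [-0.03581676 -0.10722489 -0.00140254]
```

View pics/t2.png

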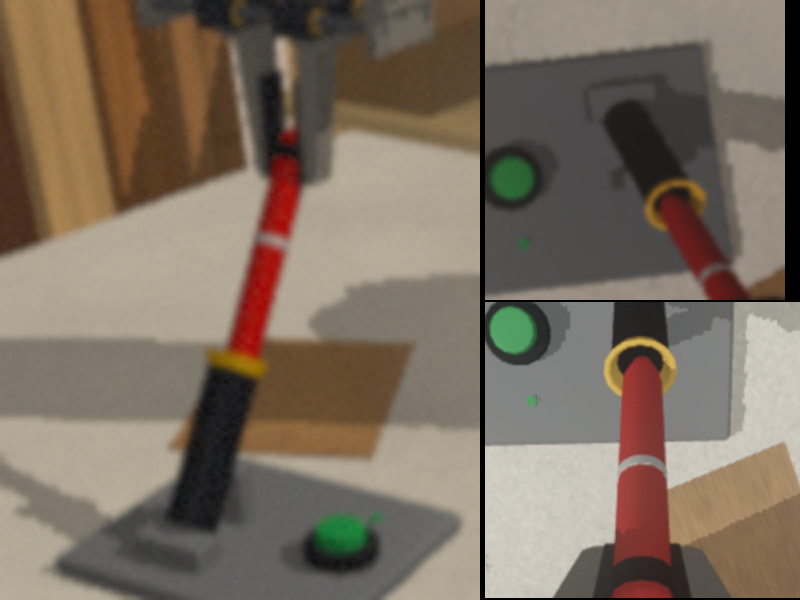

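View 10: the pen is nearly coaxial with the sleeve. I push along the axis.

Call:
servo_tool:
  commands: [1.5,0.46,0.04,-0.66,0,1.5,0.91,0.09,-1.31,0,1.5,1.37,0.13,-1.97,0,1.5,1.37,0.13,-1.97,0]
  squeeze: 20

```text
time: 10.7
eef_pos: [472.7, -259.3, 155.4]
eef_rot: [-3.137, -0.149, 0.001]
ft_force: [2.1, -0.1, -1.1]
opening: 21.5
```

Call:
servo_tool:
  commands: [1.5,0.46,0.05,-0.66,0,1.5,0.91,0.1,-1.31,0,1.5,1.37,0.15,-1.97,0,1.5,1.83,0.2,-2.62,0,1.5,1.83,0.2,-2.62,0]

```text
time: 11.2
eef_pos: [490.9, -257.4, 129.4]
eef_rot: [-3.137, -0.149, 0.001]
ft_force: [1.8, 0.6, -0.0]
opening: 21.4
```

Call:
servo_tool:
  commands: [1.5,0.46,0.05,-0.66,0,1.5,0.91,0.1,-1.31,0,1.5,1.37,0.14,-1.97,0,1.5,1.37,0.14,-1.97,0]

```text
time: 11.6
eef_pos: [504.7, -256.0, 109.7]
eef_rot: [-3.137, -0.149, 0.001]
ft_force: [2.0, 1.0, -1.3]
opening: 21.4
```

Call:
servo_tool:
  commands: [1.5,0.12,0.01,-0.17,0,1.5,0.24,0.02,-0.34,0,1.5,0.36,0.04,-0.52,0,1.5,0.36,0.04,-0.52,0]

```text
time: 12.0
eef_pos: [508.1, -255.9, 105.5]
eef_rot: [-3.138, -0.149, -0.0]
ft_force: [2.3, 1.2, -0.2]
opening: 21.3
```

Call:
servo_tool:
  commands: [1.5,0.12,0.01,-0.17,0,1.5,0.24,0.02,-0.34,0,1.5,0.24,0.02,-0.34,0]

```text
time: 12.3
eef_pos: [508.9, -256.0, 103.1]
eef_rot: [3.138, 0.15, -0.005]
ft_force: [-9.4, 1.0, 14.2]
opening: 21.5
```

Call:
servo_tool:
  commands: [1.5,0.06,0.01,-0.08,0,1.5,0.12,0.01,-0.16,0,1.5,0.12,0.01,-0.16,0]

```text
time: 12.6
eef_pos: [509.5, -256.0, 102.2]
eef_rot: [3.138, 0.15, -0.006]
ft_force: [-12.8, 0.5, 23.0]
opening: 21.4
```

```bash
python3 snap.py pics/t3.png; python3 - <<'E'
from h import *
S=np.load("scene.npz")
f=np.array([593,-247.3,32]);a=np.array([-.571,-.0545,.819])
for d in(105,110,143,165):print(d,((proj(S["K"],S["V"],f+a*d)-[165,60])*4).round(1))
E
```

```text
12.75 21.512072062276854 [ 509.5508769  -256.07310896  102.20945392] [-12.87505386   0.55068779  22.73169756] [0.30304817 2.403322   0.09277209]
105 [235.9 356. ]
110 [238.1 348.3]
143 [252.7 297.4]
165 [262.4 263.5]
```

View pics/t3.png

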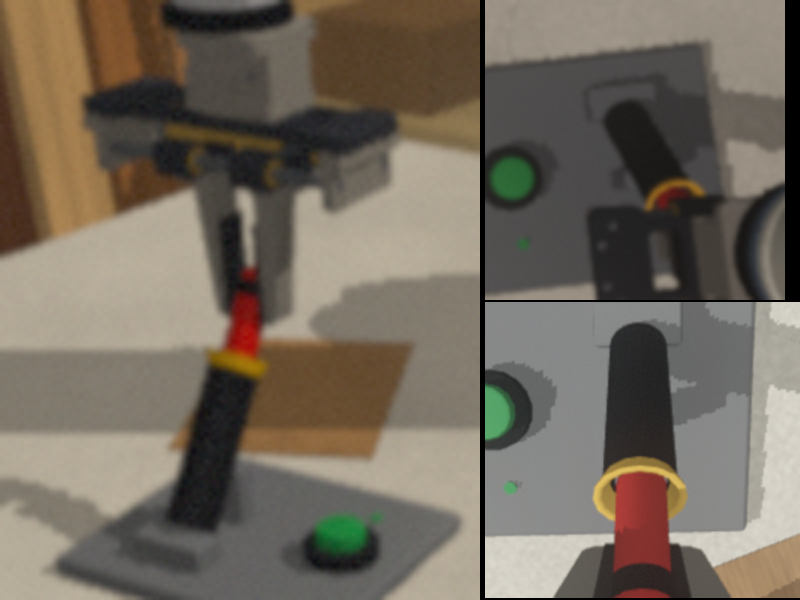

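View 11: the pen is home. Its top is at crop row ~266 against a predicted 263, and the axial force rose to 26 N against the floor. I release, lift, and move to the button with the jaws turned 90°.

Call:
servo_tool:
  commands: [5,0,0,0,0,5,0,0,0,0,5,0,0,0,0,5,0,0,0,0]

```text
time: 13.15
eef_pos: [511.6, -255.6, 100.3]
eef_rot: [-3.138, -0.149, 0.0]
ft_force: [-0.6, -0.3, 1.2]
opening: 49.4
```

Call:
servo_tool:
  commands: [5,0,0,2,0,5,0,0,5,0,5,0,0,9,0,5,0,0,12,0,5,0,0,12,0]

```text
time: 13.65
eef_pos: [514.1, -256.8, 225.0]
eef_rot: [3.135, 0.149, 0.01]
ft_force: [-0.4, -0.2, 1.3]
opening: 50.1
```

Call:
servo_tool:
  commands: [0,1,2.5,0,0.14,0,2,5,0,0.28,0,3,7,0,0.42,0,4.3,9.6,0,0.56,0,4.3,9.6,0,0.7]

```text
time: 14.15
eef_pos: [555.4, -156.9, 219.4]
eef_rot: [-2.891, -1.227, 0.0]
ft_force: [-0.5, -0.3, 0.3]
opening: 12.0
```

Call:
servo_tool:
  commands: [0,0,0,-2,0.14,0,0,0,-4,0.28,0,0,0,-6,0.42,0,0,0,-8,0.56,0,0,0,-10,0.7]

```text
time: 14.65
eef_pos: [554.0, -159.4, 118.8]
eef_rot: [-2.297, -2.142, 0.001]
ft_force: [0.1, -0.2, -0.3]
opening: 0.8
```

Call:
servo_tool:
  commands: [0,0,0,0,0.14,0,0,0,-2,0.17,0,0,0,-3.5,0.17,0,0,0,-5,0.17,0,0,0,-5,0.17]

```text
time: 15.15
eef_pos: [552.7, -159.0, 68.0]
eef_rot: [-2.113, -2.32, 0.003]
ft_force: [-0.1, -0.3, 0.5]
opening: 0.3
```

```bash
python3 - <<'E'
from h import *
s,_,_=cam("scene");w,K,V=cam("wrist")
c=lambda im,x,y,w,h,f:cv2.resize(im[y:y+h,x:x+w],None,fx=f,fy=f,interpolation=cv2.INTER_CUBIC)
A=np.zeros((600,800,3),np.uint8)
A[:500,:400]=c(s,190,100,100,125,4);A[:594,405:800]=c(w,210,130,120,180,3.3)[:594,:395]
cv2.imwrite("pics/b.png",A);st=monitor.read_state();print(st["time"],st["opening"],st["eef_pos"],st["ft_force"],R.from_rotvec(st["eef_rot"]).as_matrix()[:,1])
print((proj(K,V,[552.5,-160,36])-[210,130])*3.3+[405,0])
E
```

```text
15.25 0.5028887314178858 [ 554.36722219 -159.50040576   70.18049361] [ 0.05639789 -0.48490533 -0.21987606] [ 9.95636114e-01  9.33158887e-02 -9.34322208e-04]
[626.38051385 309.65900285]
```

View pics/b.png

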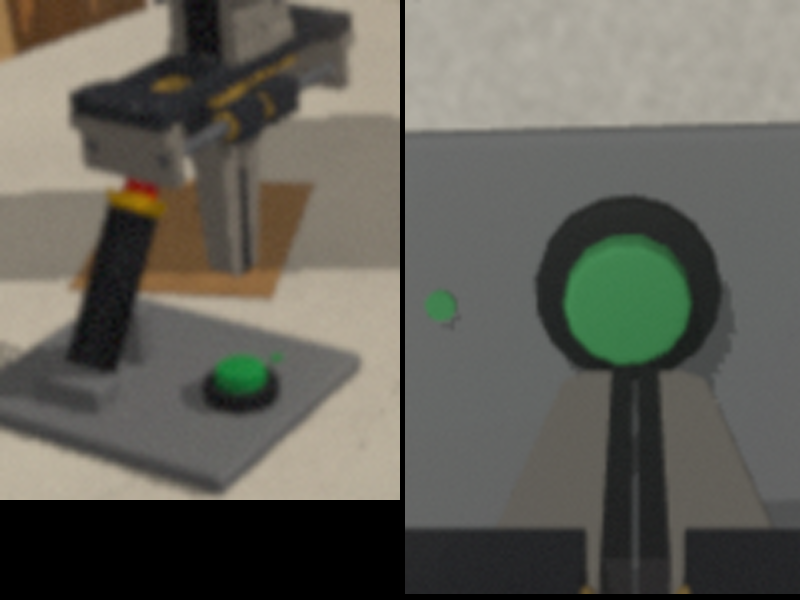

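View 12 (last): the button is at wrist crop (628,300), within about 2–3 mm of the assumed spot, and the shut fingers are above it. I press down with force watching.

Call:
servo_tool:
  commands: [0,-0.1,0.1,-3,0,0,-0.1,0.1,-4.5,0,0,-0.1,0.1,-5.5,0,0,-0.1,0.1,-5.5,0]

```text
time: 15.65
eef_pos: [552.9, -158.4, 14.7]
eef_rot: [-2.114, -2.322, 0.001]
ft_force: [0.9, 0.4, 0.8]
opening: 0.3
```

Call:
servo_tool:
  commands: [0,0,0,-0.3,0,0,0,0,-0.6,0,0,0,0,-0.6,0]

```text
time: 15.95
eef_pos: [553.9, -158.7, 9.9]
eef_rot: [2.114, 2.323, 0.0]
ft_force: [0.5, -0.0, -0.4]
opening: 0.7
```

Call:
servo_tool:
  commands: [0,-0.05,0,-0.2,0,0,-0.05,0,-0.4,0,0,-0.05,0,-0.4,0]

```text
time: 16.25
eef_pos: [553.0, -158.6, 5.5]
eef_rot: [-2.114, -2.323, 0.0]
ft_force: [-0.6, -0.8, 0.1]
opening: 0.7
```

Call:
servo_tool:
  commands: [0,0,0,-0.2,0,0,0,0,-0.4,0,0,0,0,-0.4,0]

```text
time: 16.55
eef_pos: [553.1, -158.6, 1.4]
eef_rot: [-2.115, -2.323, 0.0]
ft_force: [-0.3, 0.4, 0.1]
opening: 1.0
```

Call:
servo_tool:
  commands: [0,0,0,-0.15,0,0,0,0,-0.3,0,0,0,0,-0.3,0]

```text
time: 16.85
eef_pos: [553.1, -158.6, -1.4]
eef_rot: [2.115, 2.323, 0.0]
ft_force: [-0.7, 0.1, 3.1]
opening: 0.5
```

Call:
servo_tool:
  commands: [0,0,0,-0.15,0,0,0,0,-0.3,0,0,0,0,-0.3,0]

```text
time: 17.15
eef_pos: [553.2, -158.6, -4.4]
eef_rot: [2.115, 2.323, 0.0]
ft_force: [-1.4, 0.3, 4.4]
opening: 0.1
```

Call:
servo_tool:
  commands: [0,0,0,-0.1,0,0,0,0,-0.2,0,0,0,0,-0.2,0]

```text
time: 17.45
eef_pos: [553.3, -158.6, -4.9]
eef_rot: [2.114, 2.323, 0.0]
ft_force: [-5.1, 1.3, 20.2]
opening: 0.1
```

Call:
servo_tool:
  commands: [0,0,0,-0.1,0,0,0,0,-0.1,0,0,0,0,-0.1,0]

```text
time: 17.75
eef_pos: [553.3, -158.7, -5.1]
eef_rot: [2.114, 2.323, 0.0]
ft_force: [-9.2, 2.8, 30.7]
opening: 0.3
```

Call:
servo_tool:
  commands: [0,0,0,0.5,0,0,0,0,2,0,0,0,0,6,0,0,0,0,10,0,0,0,0,15,0]

```text
time: 18.25
eef_pos: [551.9, -158.3, 143.4]
eef_rot: [-2.113, -2.322, 0.002]
ft_force: [1.3, -0.6, -0.2]
opening: 0.4
```

Call:
servo_tool:
  commands: [0,0,4,3,0,0,0,8,5,0,0,0,12,5,0,0,0,12,5,0,0,0,12,5,0]

```text
time: 18.75
eef_pos: [553.0, -38.1, 192.9]
eef_rot: [2.112, 2.325, -0.0]
ft_force: [0.8, -0.9, -0.1]
opening: 0.4
```

```bash
python3 - <<'E'
from h import *
t,K,V=cam("top");s,Ks,Vs=cam("scene")
st=monitor.read_state();print(st["time"],st["eef_pos"],st["ft_force"])
f=np.array([593,-247.3,32]);a=np.array([-.571,-.0545,.819])
for im,n,K,V in((t,"top",K,V),(s,"scene",Ks,Vs)):
    i=im.astype(int);red=((i[...,2]>90)&(i[...,1]<60)&(i[...,0]<70)).astype(np.uint8)
    k,l,S,c=cv2.connectedComponentsWithStats(red)
    for j in range(1,k):
        if S[j][4]>12:print(n,"red",S[j],c[j].round(1))
    print(n,"pen mouth/top pred",proj(K,V,f+a*105).round(1),proj(K,V,f+a*165).round(1))
    o=cv2.imread(f"pics/{n}0.png")
    for nm,p in(("blue",[552,112,130]),("green",[569,183,130]),("cup",[793,-25,60]),("button",[552,-159,36])):
        u,v=proj(K,V,p).round().astype(int);print(n,nm,np.abs(im[v-8:v+9,u-8:u+9].astype(int)-o[v-8:v+9,u-8:u+9]).mean().round(1))
E
```

```text
18.85 [552.88500923 -39.33078753 192.40986045] [-0.06921056 -0.4569852  -0.72345449]
top red [ 452   56  108   97 5613] [512.7 106.4]
top red [32 72 53  7 98] [58.8 75. ]
top red [75 76 14  3 25] [82.6 77.2]
top red [ 0 79 13  4 24] [ 5.  80.7]
top red [17 78 14  2 17] [23.3 78.4]
top red [  0  86  39  11 248] [14.  90.6]
top red [ 72  87  19  25 117] [ 84.  104.1]
top red [   0  112   92   30 1966] [ 42.2 125.5]
top red [501 152  31  11 150] [516.5 157.2]
top red [113 226   5   7  25] [115.1 229.4]
top pen mouth/top pred [408.2 248. ] [418.8 266.7]
top blue 2.3
top green 2.5
top cup 5.4
top button 105.5
scene red [227 128   6   4  16] [230.  129.2]
scene red [221 133  11  16 108] [226.4 140.9]
scene red [ 52 154  11  21  21] [ 58.2 164. ]
scene red [ 45 157   9  12  14] [ 49.1 162.1]
scene red [ 94 202  18  21 198] [102.7 212.8]
scene red [465 237   7   6  34] [468.4 239.5]
scene red [162 239   9  18  55] [166.2 247.7]
scene red [459 245  12  16 118] [464.3 252.7]
scene red [453 262  12  25 166] [457.8 273.7]
scene pen mouth/top pred [224. 149.] [230.6 125.9]
scene blue 2.2
scene green 4.4
scene cup 1.6
scene button 14.9
```

```bash
python3 - <<'E'
from h import *
s,K,V=cam("scene");o=cv2.imread("pics/scene0.png");t3=cv2.imread("pics/t3.png")
for n,im in(("then",o),("now",s)):
    q=im[180:215,232:275].astype(int);g=(q[...,1]>q[...,2]+25)&(q[...,1]>q[...,0]+15);y,x=np.nonzero(g)
    print(n,g.sum(),x.mean()+232,y.mean()+180,y.min()+180,q[g].mean(0))
f=lambda im:(im[...,2].astype(int)-im[...,1])
print("home view",f(t3)[240:280:4,240:270].max(1),"now",f(s)[120:130,222:235].max(1))
E
```

```text
then 111 249.66666666666666 193.1081081081081 189 [46.34234234 89.81081081 29.44144144]
now 124 250.26612903225805 192.81451612903226 188 [ 56.03225806 105.88709677  37.18548387]
home view [10 10 10  9  8 11 20 47 78 77] now [ 11  11  13  11  13  25  63 118 164 152]
```

```bash
python3 -c "
from h import *
print(workorder.job_done(), monitor.read_state()['time'])"
```

```text
the job is handed in; nothing more can be done
the job is handed in; nothing more can be done
```

I pulled the red pen straight up out of the block and tilted it in the grip as its nose entered the sleeve mouth. I then pushed it down the sleeve axis, holding on until it hit the floor, released it, and pressed the charge button. I backed clear and handed the job in at about 19 s; the hand-in gave no verdict.

**Pen:** it stopped at the computed home height (gripper z about 103 mm), and the axial force rose to about 26 N. After I let go, its top stayed in the same scene image rows (125–128).

**Button:** the fingers met about 3–4.5 N of spring force over roughly 5–6 mm, then a hard stop at 20–31 N. It sprang back when I lifted off. I did not read the button's travel directly.

**Markers and cup:** the image patches at the blue and green markers and the cup barely changed from the start pictures.

**What disagreed:**
- The real fingertips sit about 25–35 mm higher than the reported TCP. My first grip therefore closed on the pen's dome, and I regripped 26 mm lower before pulling.
- The last top-view comparison at the button differed strongly. I took this to be the arm or its shadow over it and relied on the scene view, which shows the button in place.

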